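# Bench-test a rail of roller-lever limit switches

### The job

This row of roller-lever limit switches is being bench-tested before it goes back on its machine. Run the fingertips along the row of rollers as the machine's trip dog would, starting at the end away from the red roller, so that each lever in turn is tipped well over towards the red end and springs back; never tip a lever the other way or force it down towards its stop. Finish on the red roller and stay there, holding its lever tipped over with the fingers while its contact is read, and leave the things lying round the rail where they are.

Things in the scene. Friction and masses are not known exactly. Their poses are not given: they have to be found in the camera images.
- switch_rail: Slotted aluminium rail 40 x 338 x 36 mm, fast on the bench on two steel cross feet. Origin under its middle at bench height; x across it (away from the robot), y along it to the left, z up. Four grey limit switches, each about 38 x 58 mm and to 125 mm above the bench, stand on it in a row along y, 60 to 84 mm apart, with their levers on the -x side (towards the robot).
- end_roller: Black roller, 19 mm across, 9 mm wide along the rail's x, first of the row, at the end (left or right) farthest from the red one. Origin at its centre, 38 mm from the lever's shaft, moving with the lever; it spins, so ignore its orientation. Lever upright: centre 149 mm and top 158.5 mm above the bench, 35.5 mm in front of the rail's middle.
- left_roller: Black roller of the inner switch on the rail's +y half; size and origin as end_roller. The levers swing in the upright plane along the row only; their shafts lie 111 mm above the bench. A fingertip run along the row 7 to 14 mm below the roller tops tips each lever by about 0.5 to 0.9 rad, passes over it and lets it spring back.
- right_roller: Black roller of the inner switch on the rail's -y half; size and origin as end_roller.
- red_roller: Red roller, last of the row, at its left or its right end; size and origin as end_roller. With the fingertips 7 to 14 mm below the upright roller's top and their middle some 12 mm past the upright roller's centre, the lever stays tipped under them.
- end_lever (a joint): Lever with the end black roller: rad, 0 = upright, + = tipped towards the rail's +y end, - = towards its -y end; a spring brings it back to 0 (about 0.12 N m per rad, so 2 to 3 N at the roller); the contact changes over at 0.3; past 1.05 the lever is overstrained, the hard stop is at 1.25.
- left_lever (a joint): Lever with the inner black roller on the +y half: as end_lever.
- right_lever (a joint): Lever with the inner black roller on the -y half: as end_lever.
- red_lever (a joint): Lever with the red roller: as end_lever.
- screwdriver: Loose screwdriver with a yellow handle, 28 x 178 x 27 mm, lying in front of the rail; origin under its middle. Leave it alone.
- tap_bolt: Loose M12 hexagon bolt, 20 x 58 x 18 mm, lying in front of the rail; origin under its middle. Leave it alone.
- tape_roll: Loose roll of black tape, 55 x 53 x 19 mm, lying behind the rail; origin under its middle. Leave it alone.

How it is judged:
On the way, in this order (a step that is already met when the one before it is completed fails the run):
1. the end black lever is tipped towards the red end (((y of red_roller in the frame of switch_rail above 0 m and value of joint end_lever above 0.3 rad) or (y of red_roller in the frame of switch_rail below 0 m and value of joint end_lever below -0.3 rad))), for 0.05 s.
2. the next black lever is tipped towards the red end (((y of red_roller in the frame of switch_rail above 0 m and value of joint right_lever above 0.3 rad) or (y of red_roller in the frame of switch_rail below 0 m and value of joint left_lever below -0.3 rad))), for 0.05 s.
3. the third black lever is tipped towards the red end (((y of red_roller in the frame of switch_rail above 0 m and value of joint left_lever above 0.3 rad) or (y of red_roller in the frame of switch_rail below 0 m and value of joint right_lever below -0.3 rad))), for 0.05 s.
4. the red lever is tipped outwards, in the same direction (((y of red_roller in the frame of switch_rail above 0 m and value of joint red_lever above 0.3 rad) or (y of red_roller in the frame of switch_rail below 0 m and value of joint red_lever below -0.3 rad))), for 0.05 s.
At the end, for the whole second after the job is handed in: The red lever is held tipped outwards, 0.3 to 1.05 rad from upright, by the fingers on its roller (more than 0.2 N), and the three black levers are back upright within 0.1 rad (((y of red_roller in the frame of switch_rail above 0 m and value of joint red_lever between 0.3 and 1.05 rad) or (y of red_roller in the frame of switch_rail below 0 m and value of joint red_lever between -1.05 and -0.3 rad)) and contact force between the fingers and red_roller above 0.2 N and value of joint end_lever between -0.1 and 0.1 rad and value of joint left_lever between -0.1 and 0.1 rad and value of joint right_lever between -0.1 and 0.1 rad); the arm keeps its last pose, push and grip.
It fails at once if a lever is forced beyond 1.05 rad (value of joint any of end_lever, left_lever, right_lever, red_lever above 1.05 rad or value of joint any of end_lever, left_lever, right_lever, red_lever below -1.05 rad).
It fails at once if a lever is tipped away from the red end by more than 0.3 rad ((y of red_roller in the frame of switch_rail above 0 m and value of joint any of end_lever, left_lever, right_lever, red_lever below -0.3 rad) or (y of red_roller in the frame of switch_rail below 0 m and value of joint any of end_lever, left_lever, right_lever, red_lever above 0.3 rad)).
It fails at once if a thing lying by the rail is moved more than 15 mm or lifted (distance of any of screwdriver, tap_bolt, tape_roll from where it was at the start of the episode above 0.015 m).
It also fails if it takes over 38 s, if anything falls off the work surface, if the arm or the gripper's body presses on something with over 40 N, if the wrist force passes 120 N, or if a joint passes its speed limit or range.

### The arm

A 6-joint arm with a two-finger parallel gripper is mounted at the origin on a cart in front of the work surface, level with it; the furniture and walls round the work are solid. World frame = base frame: x ahead of the robot, y to its left, z up, the work surface at z = 0. Lengths are in m, angles in rad, forces in N, time in s.
With the tool pointing down it reaches from about 0.375 to 0.9 m from the base axis. Payload 3.1 kg.
Tool frame: the origin (TCP) lies on the centre line of the jaws, within the pads' length; the fingertips stand robot.tip_reach ahead of it and the grasp point (between the pads) lies 8 mm behind it (robot.tip_reach is the distance from the TCP to the fingertips, in m); z points along the fingers, y is the line along which they close (so a half turn about z gives the same grasp; the last joint's range is limited). The gripper opens to 87 mm and grips with 3 to 60 N. Pads are 19 mm wide; open, the fingers measure 117 mm over their backs; the gripper's body (75 mm by 190 mm) begins 51 mm behind the grasp point.
Start: joints at [-0.178, 0.527, 1.433, -0, 1.181, -0.178], TCP at [0.625, 0, 0.234] pointing down, gripper open.
Joint ranges: [-3.08, 3.08], [-0.75, 2.2], [0.22, 2.44], [-1.43, 4.57], [0, 2.65], [-2.85, 2.85]. Speed limits (rad/s): [2.79, 2.79, 3.14, 3.14, 3.14, 3.14].

### API

Orientations are given as a unit quaternion [x, y, z, w].
In Python, from rig import robot gives the robot as it stands.
- The arm moves only by the tool jog_arm, never from a script. Its argument "motion" is one flat list of numbers, 7 for each row, row after row: the shift along the tool's x, y, z scaled (see below), then the turn, a rotation vector about the tool's x, y, z scaled (see below), then the gripper's target within -1 to 1 (shut at 1, half-way at 0, fully open at -1). In form: [x, y, z, rx, ry, rz, hand, x, y, z, rx, ry, rz, hand, ...]. A call has 1 to 12 rows; each row shifts and turns the commanded pose from where the row before left it, along the tool's axes as they then stand; what a row does not reach is not made up. The controller multiplies each number of a shift by 4 cm and each number of a turn by 4 degrees. A row lasts 1/8 s, in which the tool goes at most 62.5 mm and 10.7 degrees, less where a joint would pass 70% of its speed; a pose out of reach is approached as far as the arm can. A call with a number of a shift or a turn outside -1 to 1 is refused whole. A call with a gripper value outside its range is refused whole. The fingers move at their own pace and stop on an object; "grip_force" is the grip in N (left out, the last holds). Time passes only in rows, so rows that do not move let the fingers close. It gives the time, the measured TCP pose, the force, the opening and the grip force at its end, in the units of the state.
- robot.get_obs(): the state, without advancing time (a new reading comes with each control period).
- robot.camera(name): name is "scene" or "side" or "wrist"; returns the picture (420x560x3 uint8, blue, green, red); there is no depth.
- robot.calibration(name): a dict with "fx", "fy", "cx", "cy" (pixels), "R" (3x3) and "t" (3): a world point X has camera coordinates R X + t; the wrist camera has in their place "T_tool_cam" (4x4, takes a point from camera to tool coordinates, whose origin is the TCP and whose axes are the flange's). Camera axes: x right, y down, z forward; pixel columns grow to the right and rows downward; lengths in m; the calibration is good to about 2 mm. A picture is of the moment at which its call begins: read the wrist's pose just before it. calibration takes no time and is no camera call.
- robot.hand_in(): hands the job in; it is judged then, once.
The state is a dict: "time": time; "q": joint angles; "joint_velocities": joint speeds; "joint_torque": joint torques, N m; "position": TCP position; "tool_rot": TCP orientation; "ft_force": force on the tool from outside, world axes, zero at the start; "moment": the same for the moment, N m; "grip_width": finger opening in m; "grip_force": force on a finger pad.
Only numpy, scipy, OpenCV 4.12 (cv2) and the standard library are available. Lean on these libraries where they do the work, as an engineer would, in place of code of your own. Each camera call takes 0.05 s, during which the arm holds its last target. There are 200 camera calls.

## Working session

There is one attempt and no reset: what is moved stays moved. The work goes in short steps, Python scripts to look and compute and a tool call to move; the robot and the scene stay as the last step left them, time stands still between calls to the robot, and variables do not carry over. Pictures are saved under pics/ and viewed, at most 10 in all, crops included, and the job is handed in when it is done.

Besides the shell and the picture viewer there is one more tool, called by a JSON object that holds its "fn" and its "kwargs". jog_arm: Moves the arm, as the interface text tells. Shifts and turns lie within -1 to 1; 1 stands for 4 cm of shift or 4 degrees of turn. Its arguments: {"type":"object","properties":{"motion":{"type":"array","items":{"type":"number"}},"grip_force":{"type":"number"}},"required":["motion"]}

```bash
mkdir -p pics
python3 - <<'E'
from rig import robot
import cv2,numpy as np
o=robot.get_obs();print(o['position'],o['tool_rot'],o['grip_width'],robot.tip_reach)
for n in("scene","side"):
    cv2.imwrite(f"pics/{n}0.png",robot.camera(n))
    c=robot.calibration(n);print(n,c)
E
```

```text
[6.24292584e-01 1.60833045e-04 2.32565008e-01] [ 7.07103369e-01  7.07109356e-01 -6.31525417e-04 -8.86368421e-04] 0.08693605400557705 0.011
scene {'fx': 396.3724900276816, 'fy': 396.3724900276816, 'cx': 272.8541762073904, 'cy': 217.31780747969665, 'R': array([[ 0.70365487, -0.71021715, -0.02148087],
       [-0.486802  , -0.45984139, -0.74267739],
       [ 0.51758443,  0.53304549, -0.66930476]]), 't': array([-0.38191389,  0.35519918,  0.64443015])}
side {'fx': 392.0035701677775, 'fy': 392.0035701677775, 'cx': 283.53351430063015, 'cy': 208.6644837312129, 'R': array([[ 0.99857601, -0.05029649, -0.01778253],
       [-0.03788894, -0.43399936, -0.90011609],
       [ 0.03755508,  0.8995081 , -0.43528703]]), 't': array([-0.55756879,  0.11692431,  0.88054479])}
```

View pics/scene0.png

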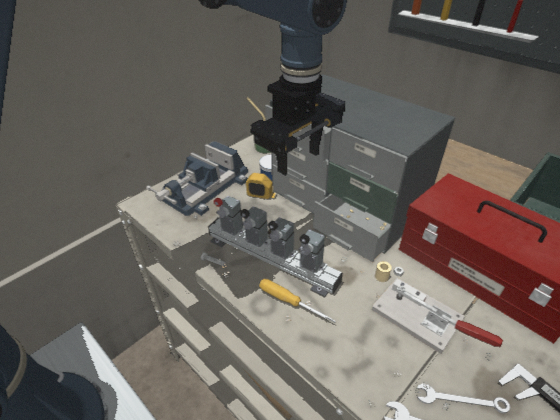

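View pics/side0.png

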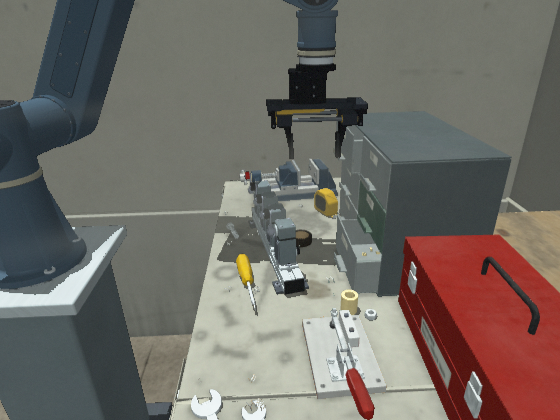

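The red roller is at the left (+y) end, about (219,202) in the scene view. The black rollers run down to the right, with the end switch near (310,245). I'll zoom in for exact pixels.

Run:
```python
import cv2
a=cv2.imread("pics/scene0.png")[185:300,195:355];b=cv2.imread("pics/side0.png")[160:300,220:320]
cv2.imwrite("pics/a.png",cv2.resize(a,None,fx=5,fy=5,interpolation=cv2.INTER_CUBIC))
cv2.imwrite("pics/b.png",cv2.resize(b,None,fx=4.28,fy=4.28,interpolation=cv2.INTER_CUBIC))
```

```text
(no output)
```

View pics/a.png

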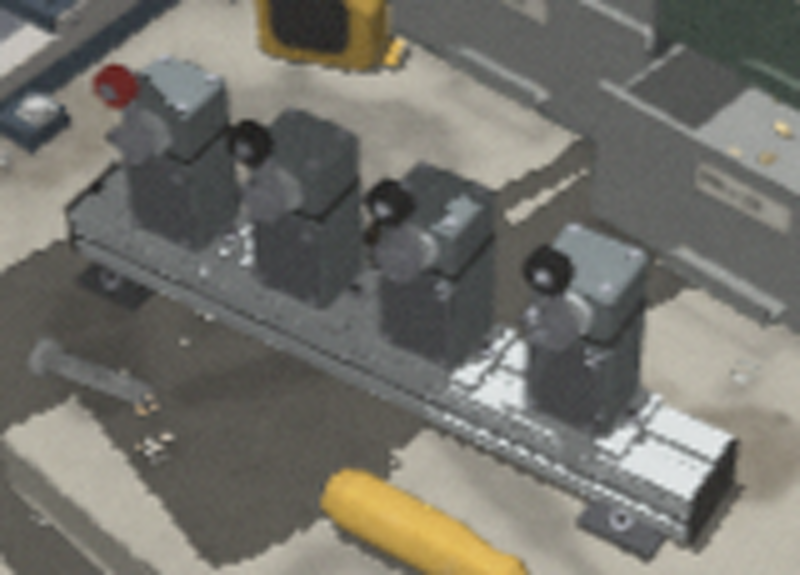

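View pics/b.png

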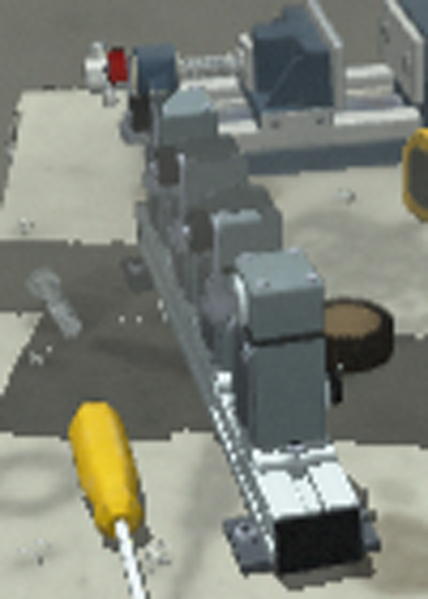

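Scene-view roller pixels are roughly red (218,202), then black (245,213), (273,225) and (305,239). In the side view the rollers show as dark blobs left of the switch heads. I'll back-project to z=0.149 and check against the side view.

```bash
cat > h.py <<'E'
import numpy as np
def ray(c,p):
    d=c['R'].T@np.array([(p[0]-c['cx'])/c['fx'],(p[1]-c['cy'])/c['fy'],1]);return -c['R'].T@c['t'],d/np.linalg.norm(d)
def onz(c,p,z):
    o,d=ray(c,p);return o+d*(z-o[2])/d[2]
def proj(c,X):
    k=c['R']@X+c['t'];return np.array([c['fx']*k[0]/k[2]+c['cx'],c['fy']*k[1]/k[2]+c['cy']])
def tri(cs,ps):
    A=np.zeros((3,3));b=np.zeros(3)
    for c,p in zip(cs,ps):
        o,d=ray(c,p);M=np.eye(3)-np.outer(d,d);A+=M;b+=M@o
    return np.linalg.solve(A,b)
E
python3 - <<'E'
from rig import robot
from h import *
np.set_printoptions(precision=4,suppress=True)
s=robot.calibration("scene");d=robot.calibration("side")
P=[onz(s,p,.149) for p in [(304.6,239),(273,225.4),(245,213.4),(218.2,202.2)]]
for X in P:
    q=proj(d,X);print(X,q,(q-[220,160])*4.28)
for a,b in zip(P,P[1:]):print(np.linalg.norm(b-a))
w=robot.calibration("wrist");print(w)
E
```

```text
[ 0.5218 -0.1105  0.149 ] [265.6311 214.5238] [195.3012 233.362 ]
[ 0.5073 -0.0401  0.149 ] [258.1822 199.3281] [163.4197 168.3244]
[0.4933 0.0271 0.149 ] [252.0368 186.9151] [137.1175 115.1968]
[0.4783 0.0953 0.149 ] [246.2845 175.9639] [112.4976  68.3254]
0.07192423385108404
0.06858769935912849
0.06988999496630077
{'fx': 301.1728955795609, 'fy': 301.1728955795609, 'cx': 279.78730730737226, 'cy': 211.34533574147338, 'T_tool_cam': array([[-0.0005, -0.9599, -0.2802,  0.0777],
       [ 1.    , -0.0004, -0.0004, -0.0005],
       [ 0.0002, -0.2802,  0.9599, -0.1514],
       [ 0.    ,  0.    ,  0.    ,  1.    ]])}
```

The heights and the 69–72 mm spacing agree in both views. The row runs along (-0.207, 0.978), 11.9° off +y. I'll go before the end roller, close the fingers and turn 12°.

{"fn": "jog_arm", "kwargs": {"motion": [-0.75,-0.58,0,0,0,0,1,-0.75,-0.58,0,0,0,0,1,-0.75,-0.58,0,0,0,0,1,-0.75,-0.58,0,0,0,0,1,0,0,0,0,0,-1,1,0,0,0,0,0,-1,1,0,0,0,0,0,-1,1,0,0,0.5,0,0,0,1,0,0,0,0,0,0,1,0,0,0,0,0,0,1]}}

```text
time: 1.35
position: [0.5323, -0.12, 0.2137]
tool_rot: [0.629, 0.777, -0.0, -0.0]
ft_force: [-0.2, -0.1, 0.5]
grip_width: 0.0017
grip_force: 0.0
```

Run:
```python
from rig import robot
from h import *
import cv2
from scipy.spatial.transform import Rotation as R
np.set_printoptions(precision=4,suppress=True)
o=robot.get_obs();im=robot.camera("wrist");cv2.imwrite("pics/w1.png",im)
M=R.from_quat(o['tool_rot']).as_matrix();print(o['time'],o['position'],o['grip_width'],o['ft_force']);print(M)
w=robot.calibration("wrist");T=np.eye(4);T[:3,:3]=M;T[:3,3]=o['position'];C=np.linalg.inv(T@w['T_tool_cam'])
w['R']=C[:3,:3];w['t']=C[:3,3]
for X in [(.5218,-.1105,.149),(.5073,-.0401,.149),(.4933,.0271,.149),(.4783,.0953,.149)]:print(proj(w,np.array(X)))
import pickle;pickle.dump(w,open('w1.pkl','wb'))
```

```text
1.35 [ 0.5323 -0.12    0.2137] 0.001663498522086768 [-0.2035 -0.1121  0.4617]
[[-0.2079  0.9782 -0.0001]
 [ 0.9782  0.2079  0.0001]
 [ 0.0001 -0.0001 -1.    ]]
[269.4014 215.4746]
[268.9965 114.9462]
[268.2768  -1.3057]
[ 265.9779 -147.0188]
```

View pics/w1.png

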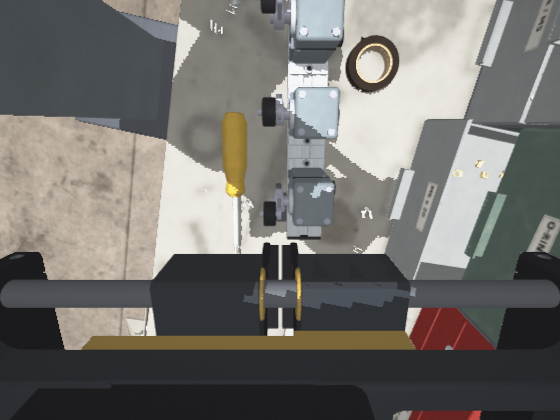

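Wrist view: end roller at (269,213), next at (269,112), third at about (268,6), all within about 3 px of prediction. The fingers are only 11 mm before the end roller and 8 mm too far towards the rail. I'll back off 30 mm, shift across, then go down.

{"fn": "jog_arm", "kwargs": {"motion": [-0.25,-0.1,0,0,0,0,1,-0.25,-0.1,0,0,0,0,1,-0.25,0,0,0,0,0,1,0,0,0,0,0,0,1,0,0,0,0,0,0,1]}}

```text
time: 2.02
position: [0.5305, -0.151, 0.2135]
tool_rot: [0.629, 0.777, 0.0, -0.0]
ft_force: [-0.1, 0.4, -0.2]
grip_width: 0.0003
grip_force: 0.0
```

{"fn": "jog_arm", "kwargs": {"motion": [0,0,0.35,0,0,0,1,0,0,0.35,0,0,0,1,0,0,0.35,0,0,0,1,0,0,0.3,0,0,0,1,0,0,0,0,0,0,1,0,0,0,0,0,0,1,0,0,0,0,0,0,1]}}

```text
time: 2.9
position: [0.531, -0.1512, 0.1601]
tool_rot: [0.629, 0.777, 0.0, 0.001]
ft_force: [0.1, 0.3, 0.6]
grip_width: 0.0004
grip_force: 0.0
```

Run:
```python
from rig import robot
from h import *
import cv2
np.set_printoptions(precision=4,suppress=True)
o=robot.get_obs();print(o['position'],o['ft_force'])
P=np.array(o['position'])
d=np.array([-.2079,.9782]);n=np.array([.9782,.2079])
for X in [(.5218,-.1105),(.5073,-.0401),(.4933,.0271),(.4783,.0953)]:
    r=np.array(X)-P[:2];print(r@d,r@n)
c=robot.calibration("side");tip=P-[0,0,.011];print(proj(c,tip))
a=robot.camera("side")[150:300,200:340];b=robot.camera("scene")[170:280,220:360]
cv2.imwrite("pics/c.png",np.hstack([cv2.resize(a,(400,429)),cv2.resize(b,(400,429))]))
s=robot.calibration("scene");print(proj(s,tip))
```

```text
[ 0.531  -0.1512  0.1601] [0.1153 0.3004 0.6259]
0.04169978869874669 -0.0005341608038013576
0.1135796186987467 -8.190080380142059e-05
0.1822252586987467 0.0001941791961986225
0.2520569986987467 -0.0003000408038013949
[270.9931 224.4855]
[324.2904 247.0995]
```

View pics/c.png

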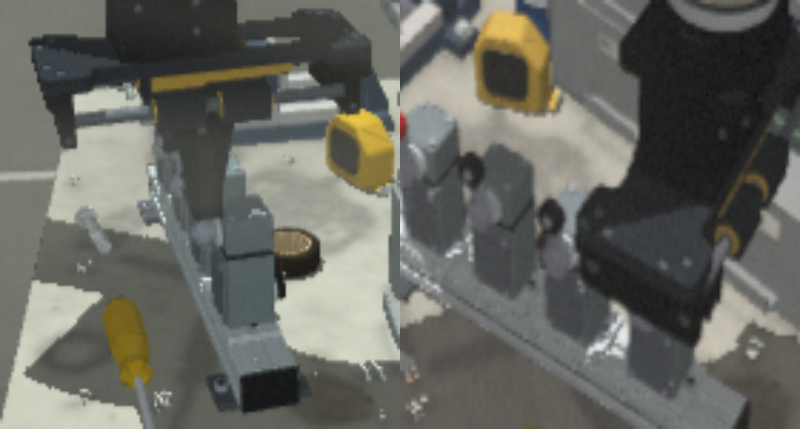

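The fingers are in line with the row. The tips are near (271,225) in the side view, as computed, 42 mm before the end roller and about 9.5 mm below its top. Running the row now.

{"fn": "jog_arm", "kwargs": {"motion": [0.2,0,0.02,0,0,0,1,0.2,0,0,0,0,0,1,0.2,0,0,0,0,0,1,0.2,0,0,0,0,0,1,0.2,0,0,0,0,0,1,0.2,0,0,0,0,0,1,0.2,0,0,0,0,0,1,0,0,0,0,0,0,1]}}

```text
time: 4.0
position: [0.519, -0.0955, 0.159]
tool_rot: [0.629, 0.777, 0.0, 0.0]
ft_force: [-0.4, -0.8, 2.6]
grip_width: 0.0005
grip_force: 1.3
```

Run:
```python
from rig import robot
from h import *
import cv2
np.set_printoptions(precision=4,suppress=True)
o=robot.get_obs();P=np.array(o['position'])
r=np.array([.5218,-.1105])-P[:2];print(P,r@[-.2079,.9782],r@[.9782,.2079],o['ft_force'])
a=robot.camera("side")[150:300,200:340];b=robot.camera("scene")[170:280,200:340]
cv2.imwrite("pics/d.png",np.hstack([cv2.resize(a,(400,429)),cv2.resize(b,(400,429))]))
```

```text
[ 0.519  -0.0955  0.159 ] -0.015280972219802853 -0.0003388545850672264 [-0.4158 -0.8292  2.6348]
```

View pics/d.png

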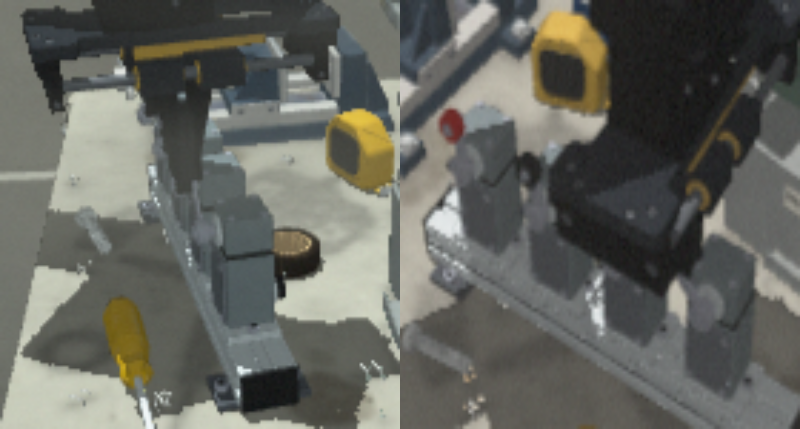

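The end lever is tipped under the fingers (2.6 N upwards) and the fingertips are 15 mm past its roller. Carrying on, with 207 mm to go.

{"fn": "jog_arm", "kwargs": {"motion": [0.2,0,0,0,0,0,1,0.2,0,0,0,0,0,1,0.2,0,0,0,0,0,1,0.2,0,0,0,0,0,1,0.2,0,0,0,0,0,1,0.2,0,0,0,0,0,1,0.2,0,0,0,0,0,1,0.2,0,0,0,0,0,1,0.2,0,0,0,0,0,1,0.2,0,0,0,0,0,1,0.2,0,0,0,0,0,1]}}

```text
time: 5.48
position: [0.5006, -0.0094, 0.159]
tool_rot: [0.629, 0.777, 0.0, 0.0]
ft_force: [-0.4, -0.1, 2.8]
grip_width: 0.0003
grip_force: 1.6
```

{"fn": "jog_arm", "kwargs": {"motion": [0.2,0,0,0,0,0,1,0.2,0,0,0,0,0,1,0.2,0,0,0,0,0,1,0.2,0,0,0,0,0,1,0.2,0,0,0,0,0,1,0.2,0,0,0,0,0,1,0.2,0,0,0,0,0,1,0.2,0,0,0,0,0,1,0,0,0,0,0,0,1]}}

```text
time: 6.6
position: [0.4873, 0.0533, 0.159]
tool_rot: [0.629, 0.777, 0.0, 0.0]
ft_force: [-0.2, 0.0, 3.7]
grip_width: 0.0006
grip_force: 1.8
```

Run:
```python
from rig import robot
import numpy as np
o=robot.get_obs();P=np.array(o['position'])
r=np.array([.4783,.0953])-P[:2];print(P,r@[-.2079,.9782],r@[.9782,.2079],o['ft_force'])
```

```text
[0.48729713 0.05327403 0.15898849] 0.04298031068530244 -6.379737841925338e-05 [-0.20223629  0.03436059  3.74095106]
```

Next: 43 + 12 = 55 mm.

{"fn": "jog_arm", "kwargs": {"motion": [0.2,0,0,0,0,0,1,0.2,0,0,0,0,0,1,0.2,0,0,0,0,0,1,0.2,0,0,0,0,0,1,0.2,0,0,0,0,0,1,0.2,0,0,0,0,0,1,0.18,0,0,0,0,0,1,0,0,0,0,0,0,1,0,0,0,0,0,0,1]}}

```text
time: 7.72
position: [0.4759, 0.1065, 0.1589]
tool_rot: [0.629, 0.777, 0.0, 0.0]
ft_force: [-0.7, -2.4, 1.5]
grip_width: 0.0002
grip_force: 1.1
```

Run:
```python
from rig import robot
import numpy as np,cv2
o=robot.get_obs();P=np.array(o['position'])
r=np.array([.4783,.0953])-P[:2];print(P,r@[-.2079,.9782],r@[.9782,.2079],o['ft_force'],o['grip_force'])
a=robot.camera("side")[150:300,200:340];b=robot.camera("scene")[170:280,180:320]
cv2.imwrite("pics/e.png",np.hstack([cv2.resize(a,(400,429)),cv2.resize(b,(400,429))]))
```

```text
[0.47590054 0.10646725 0.15886742] -0.011422648902477676 2.548369780031338e-05 [-0.72242901 -2.41646721  1.48299982] 1.0596761243573383
```

View pics/e.png

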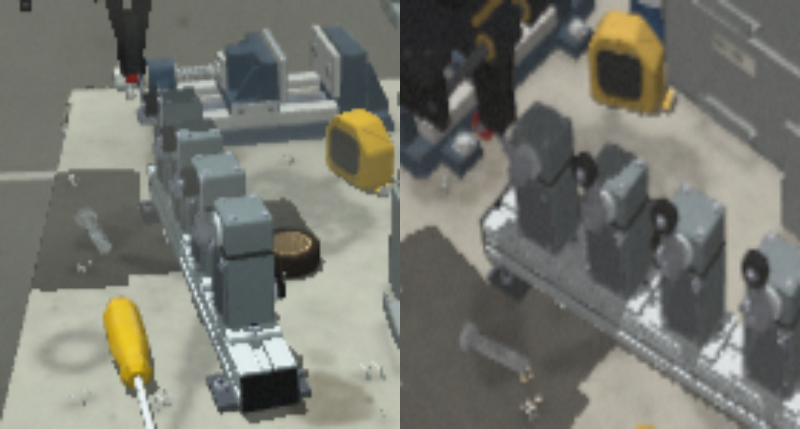

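The three black levers are upright. The red roller, at (482,127) in the right-hand crop, is held tipped outwards under the fingers with about 2.8 N. Nothing loose has moved, so I'm handing in.

```bash
python3 -c "
from rig import robot
print(robot.hand_in())"
```

```text
the job is handed in; nothing more can be done
None
```

I ran the fingertips along the row from the end away from red and handed the job in at about 8 s: the red lever is held tipped outwards with about 2.8 N, the three black levers are back upright and the loose things look unmoved, but the hand-in gave no verdict.

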